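# Straighten a row of sample tiles

## Task

Three oblong white tiles were laid out on the worktop end to end, as they will go on the wall, but the left and right ones have been knocked out of place. Slide those two along the worktop, without lifting them, back into one straight row with the middle tile, short ends facing and with a finger-wide gap of about 20 mm at each joint. Leave the middle tile, the small square tile and the matchbox where they are.

Things in the scene. Friction and masses are not known exactly. Their poses are not given: they have to be found in the camera images.
- middle_tile: Glazed wall tile, white top, terracotta underside, 50 (x) x 100 (y) x 12 mm (z), 0.1 to 0.2 kg, loose, lying flat. Origin: centre of underside; y along its length, z up. The middle one of the three oblong tiles; it sets the place and direction of the row, which runs along its y axis (within 12 degrees of the world's y). Its +y end faces the left tile, its -y end the right tile.
- left_tile: Glazed wall tile, white top, terracotta underside, 50 (x) x 100 (y) x 12 mm (z), 0.1 to 0.2 kg, loose, lying flat. Origin: centre of underside; y along its length, z up. The oblong tile to the left (+y) of the middle one, out of place and turned by up to 35 degrees against it. In the row its centre lies 120 mm from the middle tile's centre along the middle tile's +y axis.
- right_tile: Glazed wall tile, white top, terracotta underside, 50 (x) x 100 (y) x 12 mm (z), 0.1 to 0.2 kg, loose, lying flat. Origin: centre of underside; y along its length, z up. The oblong tile to the right (-y) of the middle one, out of place and turned by up to 35 degrees against it. In the row its centre lies 120 mm from the middle tile's centre along the middle tile's -y axis.
- square_tile: Square tile of the same make, 50 x 50 x 12 mm, lying loose beyond the middle tile (farther from the robot). Not part of the row. Origin: centre of its underside.
- matchbox: Small red matchbox, 36 x 54 x 16 mm, lying loose between the robot and the middle tile. Not part of the job. Origin: centre of its underside.

How it is judged:
By the outcome, as a careful person would: the job done as asked, in the order asked, and still so for the second after the job is handed in, with the robot touching nothing.
It also fails if it takes over 38 s, if anything falls off the work surface, if the arm or the gripper's body presses on something with over 40 N, if the wrist force passes 120 N, or if a joint passes its speed limit or range.

## Robot

A 7-joint arm with a two-finger parallel gripper is mounted at the origin on a cart in front of the work surface, level with it; the furniture and walls round the work are solid. World frame = base frame: x ahead of the robot, y to its left, z up, the work surface at z = 0. Lengths are in m, angles in rad, forces in N, time in s.
With the tool pointing down it reaches from about 0.425 to 0.875 m from the base axis. Payload 4.7 kg.
Tool frame: the origin (TCP) lies midway between the tips of the shut fingers; the grasp point (between the pads) lies 19 mm behind it; z points along the fingers, y is the line along which they close (so a half turn about z gives the same grasp; the last joint's range is limited). The gripper opens to 87 mm and grips with 3 to 60 N. Pads are 19 mm wide; open, the fingers measure 117 mm over their backs; the gripper's body (75 mm by 190 mm) begins 51 mm behind the grasp point.
Start: joints at [1.137, 0.321, -0.07, 1.45, 0.023, 1.371, -0.057], TCP at [0.281, -0.586, 0.223] pointing down, gripper open.
Joint ranges: [-2.86, 2.86], [-0.3, 2.09], [-1.38, 1.24], [0.06, 2.45], [-1.56, 4.7], [0.09, 2.05], [-2.69, 2.69]. Speed limits (rad/s): [2.57, 2.57, 3.14, 3.14, 3.14, 3.14, 3.14].

## Interface

Orientations are given as a rotation vector (axis times angle).
In Python, from bench import ctrl gives the robot as it stands.
- The arm moves only by the shell command python3 inch.py 'ROWS' [FORCE]. ROWS is rows parted by semicolons, their numbers by spaces, 1 to 20 of them, each of 5 numbers: dx, dy, dz in m, then a turn about the tool's z in rad, then the opening from 0.0 (shut) to 1.0 (fully open); each row is the pose to reach, as a shift and turn from the pose commanded when the command began, along the tool's axes at that moment; what a row does not reach only later rows make up. A row lasts 1/10 s, in which the tool goes at most 0.05 m and 0.15 rad, less where a joint would pass 70% of its speed; a pose out of reach is approached as far as the arm can. The fingers move at their own pace and stop on an object; FORCE is the grip in N (left out, the last holds). Time passes only in rows, so rows that do not move let the fingers close. It prints the time, the measured TCP pose, the force, the opening and the grip force at its end.
- ctrl.get_state(): the state, without advancing time (a new reading comes with each control period).
- ctrl.get_image(name): name is "scene" or "side" or "wrist"; returns the picture (420x560x3 uint8, red, green, blue); there is no depth.
- ctrl.camera_model(name): a dict with "vertical_fov" (degrees; the focal length in pixels is half the picture's height over the tangent of half this angle, whatever the lens; pixels are square), "cx", "cy" (the principal point, pixels), "rvec" (rotation vector, rad) and "tvec" (3), from world to camera coordinates, as OpenCV has them; the wrist camera has in their place "hand_eye" (4x4, takes a point from camera to tool coordinates, whose origin is the TCP and whose axes are the flange's). Camera axes: x right, y down, z forward; pixel columns grow to the right and rows downward; lengths in m; the calibration is good to about 2 mm. A picture is of the moment at which its call begins: read the wrist's pose just before it. camera_model takes no time and is no camera call.
- ctrl.close_job(): hands the job in; it is judged then, once.
The state is a dict: "time": time; "joint_positions": joint angles; "qd": joint speeds; "joint_torque": joint torques, N m; "position": TCP position; "tool_rot": TCP orientation; "ft_force": force on the tool from outside, world axes, zero at the start; "torque": the same for the moment, N m; "grip_width": opening from 0.0 (shut) to 1.0 (fully open); "grip_force": force on a finger pad.
Only numpy, scipy, OpenCV 4.12 (cv2) and the standard library are available. Lean on these libraries where they do the work, as an engineer would, in place of code of your own. Each camera call takes 0.05 s, during which the arm holds its last target. There are 200 camera calls.

## Working session

There is one attempt and no reset: what is moved stays moved. The work goes in short steps, Python scripts to look and compute and a shell command to move; the robot and the scene stay as the last step left them, time stands still between calls to the robot, and variables do not carry over. Pictures are saved under pics/ and viewed, at most 10 in all, crops included, and the job is handed in when it is done.

```bash
ls; mkdir -p pics; cat > h.py <<'E'
import numpy as np,cv2
from bench import ctrl
R=lambda v:cv2.Rodrigues(np.array(v,float))[0]
def cam(n):
    m=ctrl.camera_model(n); s=ctrl.get_state()
    if 'hand_eye' in m:
        H=np.array(m['hand_eye']); T=np.eye(4);T[:3,:3]=R(s['tool_rot']);T[:3,3]=s['position']
        C=T@H; return m,C[:3,:3],C[:3,3]
    r=R(m['rvec']); return m,r.T,-r.T@np.array(m['tvec'])
def ray(c,p):
    m,Rw,o=c; f=210/np.tan(np.radians(m['vertical_fov'])/2)
    p=np.atleast_2d(p).astype(float)
    d=np.c_[(p[:,0]-m['cx'])/f,(p[:,1]-m['cy'])/f,np.ones(len(p))]@Rw.T
    return o,d
def plane(c,p,z):
    o,d=ray(c,p); return (o+d*((z-o[2])/d[:,2])[:,None])[:,:2]
E
python3 - <<'E'
from h import *
s=ctrl.get_state();print(s)
for n in ['scene','side','wrist']:
    print(n,ctrl.camera_model(n)); c=cam(n);print(c[2],c[1][:,2])
a=ctrl.get_image('scene');b=ctrl.get_image('side')
np.savez('first.npz',scene=a,side=b)
cv2.imwrite('pics/scene0.png',a[:,:,::-1]);cv2.imwrite('pics/side0.png',b[:,:,::-1])
E
```

```text
bench.py
inch.py
pics
{'time': 0.0, 'joint_positions': array([ 1.13711181,  0.32178083, -0.07007055,  1.45163425,  0.02264088,
        1.37077924, -0.05690178]), 'qd': array([ 7.50173401e-04,  3.77743656e-05,  1.13687607e-03, -4.49929258e-04,
        4.59515551e-04, -9.01112224e-04,  1.11684258e-03]), 'joint_torque': array([-6.21227045e-04, -4.91287494e+01, -4.03957972e-01, -3.12530351e+01,
       -6.37532445e-02,  4.37817222e-02,  1.97196414e-04]), 'position': array([ 0.28113641, -0.58547217,  0.22150925]), 'tool_rot': array([-3.06148220e+00, -6.97166160e-01,  8.45908474e-04]), 'ft_force': array([-0.41981027, -0.25911937, -0.15488415]), 'torque': array([ 0.03914566, -0.04309489,  0.04140232]), 'grip_force': 0.0, 'grip_width': 0.999024284920105}
scene {'vertical_fov': 45.73310137864323, 'cx': 281.6220628205527, 'cy': 210.17317338908347, 'rvec': array([ 2.3998204 , -0.57548221,  0.19843819]), 'tvec': array([-0.46328211,  0.19336507,  0.73704772])}
[ 0.27339323 -0.49274066  0.69117472] [ 0.28235924  0.5654226  -0.77496486]
side {'vertical_fov': 46.9240409325173, 'cx': 280.6136166763661, 'cy': 212.97966932561985, 'rvec': array([ 2.32491355, -0.06182515,  0.00825031]), 'tvec': array([-0.52605871,  0.02330077,  0.96300083])}
[ 0.5020053  -0.7099296   0.66980739] [ 0.02533649  0.72788236 -0.68523378]
wrist {'vertical_fov': 62.46190672008048, 'cx': 278.3984218769775, 'cy': 209.74866030782047, 'hand_eye': array([[-8.53929218e-05, -9.61945682e-01, -2.73240733e-01,
         7.56654259e-02],
       [ 9.99999975e-01, -2.56196951e-05, -2.22324702e-04,
         4.15382389e-04],
       [ 2.06863943e-04, -2.73240746e-01,  9.61945660e-01,
        -1.61946031e-01],
       [ 0.00000000e+00,  0.00000000e+00,  0.00000000e+00,
         1.00000000e+00]])}
[ 0.3496684  -0.55333859  0.38344363] [-0.24727077 -0.11659916 -0.9619053 ]
```

View pics/scene0.png

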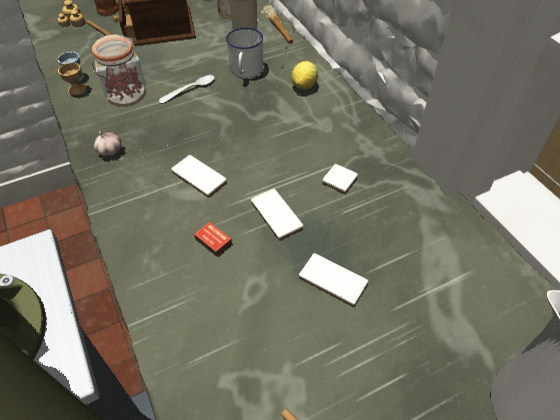

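View pics/side0.png

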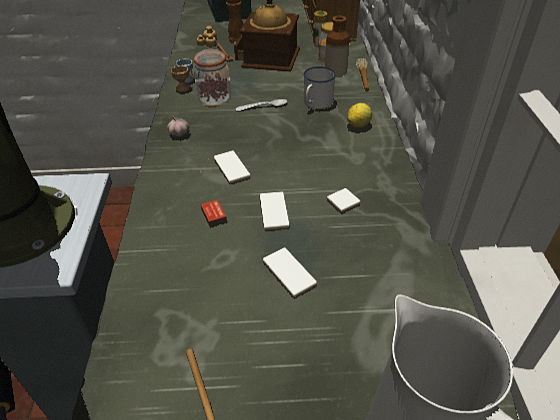

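The scene picture shows the left tile at (199,175), the middle at (277,213), the right at (333,279), the square at (340,178) and the matchbox at (213,237). The side picture shows them at (232,166), (274,210), (290,271), (343,200) and (214,212). Next I'll measure corners in both views.

```bash
cat >> h.py <<'E'
def contours(c,img,z,lo=150):
    """white blobs -> rectangles on plane z: list of (world contour Nx2, minAreaRect)"""
    hsv=cv2.cvtColor(img,cv2.COLOR_RGB2HSV)
    m=((hsv[:,:,2]>lo)&(hsv[:,:,1]<60)).astype(np.uint8)
    cs,_=cv2.findContours(m,cv2.RETR_EXTERNAL,cv2.CHAIN_APPROX_NONE); out=[]
    for k in cs:
        if cv2.contourArea(k)<150: continue
        p=cv2.convexHull(k)[:,0].astype(float)
        w=plane(c,p,z)
        if not(.35<w[:,0].mean()<.9 and -.4<w[:,1].mean()<.4): continue
        out.append(w.astype(np.float32))
    return out
def rects(c,img,z=.012,lo=150):
    r=[]
    for w in contours(c,img,z,lo):
        (x,y),(a,b),t=cv2.minAreaRect(w*1000)
        if a>b: t-=90          # t: angle so that long side is along y
        t=(t+90)%180-90; t=t if max(a,b)>70 else 0
        L=max(a,b);S=min(a,b)
        if 30<S<75 and 35<L<130: r.append((x,y,S,L,t))
    return sorted(r,key=lambda q:-q[1])
E
python3 - <<'E'
from h import *
d=np.load('first.npz')
C={n:cam(n) for n in('scene','side')}
for n in C:
    for z in (0,.012):
        print(n,z)
        for r in rects(C[n],d[n],z): print(np.round(r,1))
    hsv=cv2.cvtColor(d[n],cv2.COLOR_RGB2HSV)
    m=((hsv[:,:,1]>170)&(hsv[:,:,2]>90)&((hsv[:,:,0]<8)|(hsv[:,:,0]>172))).astype(np.uint8)
    k=max(cv2.findContours(m,0,1)[0],key=cv2.contourArea); print('red',cv2.minAreaRect((plane(C[n],k[:,0],.016)*1000).astype(np.float32)))
# triangulate centres from blob centroids of rect on z plane -> image agreement
a=rects(C['scene'],d['scene']);b=rects(C['side'],d['side'])
for p,q in zip(a,b):
    o1=C['scene'][2];o2=C['side'][2]
    d1=np.r_[np.array(p[:2])/1e3,.012]-o1; d2=np.r_[np.array(q[:2])/1e3,.012]-o2
    s=np.linalg.lstsq(np.c_[d1,-d2],o2-o1,rcond=None)[0]
    print('tri',o1+d1*s[0],o2+d2*s[1])
E
```

```text
scene 0
[424.4 165.2  52.6 102.8  23.2]
[ 535.7 -150.3   51.6  101.7   31.2]
scene 0.012
[421.7 153.8  51.7 101.   23.2]
[ 531.2 -156.3   50.8   99.9   31.2]
red ((390.6536865234375, 3.070903778076172), (30.64777374267578, 49.97578430175781), 19.485300064086914)
side 0
[421.7 167.8  50.4 103.   23. ]
[658.8  38.1  51.1  51.2   0. ]
[512.9  16.3  49.9 103.2   4. ]
[ 534.1 -147.8   50.5  101.4   31.1]
side 0.012
[423.1 152.1  49.5 101.2  23. ]
[656.   24.7  50.1  50.3   0. ]
[512.7   3.3  49.1 101.3   4. ]
[ 533.6 -157.9   49.6   99.6   31.1]
red ((391.9976806640625, 1.7648277282714844), (34.06752395629883, 52.87430953979492), 21.762849807739258)
tri [0.42267727 0.15788428 0.00773487] [0.42258631 0.15779842 0.00763327]
tri [ 0.48246698 -0.21986446  0.14034766] [ 0.6110356  -0.18976849  0.20405694]
```

```bash
L='.44 -.41 -.03 -1.66 1'; python3 inch.py '0 0 -.03 0 1;.06 -.06 -.03 -.15 1;.1 -.1 -.03 -.3 1;.14 -.13 -.03 -.45 1;.17 -.16 -.03 -.6 1;.2 -.19 -.03 -.75 1;.24 -.22 -.03 -.9 1;.27 -.25 -.03 -1.05 1;.31 -.29 -.03 -1.2 1;.34 -.32 -.03 -1.35 1;.38 -.36 -.03 -1.5 1;.42 -.39 -.03 -1.6 1;.44 -.41 -.03 -1.66 1;.44 -.41 -.03 -1.66 1;.44 -.41 -.03 -1.66 1;.44 -.41 -.03 -1.66 1'
python3 - <<'E'
from h import *
c=cam('wrist');i=ctrl.get_image('wrist');cv2.imwrite('pics/w1.png',i[:,:,::-1])
np.savez('w1.npz',i=i)
print(ctrl.get_state()['tool_rot'],c[2])
for z in (0,.012):
  for lo in (150,):
    for r in rects(c,i,z,lo): print(z,np.round(r,1))
E
```

```text
time: 1.7
position: [0.5, -0.0273, 0.2521]
tool_rot: [-1.555, -2.729, 0.002]
ft_force: [0.5, -0.8, 0.0]
grip_width: 1.002
grip_force: 0.0
[-1.55649815e+00 -2.72838283e+00  1.55422729e-03] [0.46253769 0.03728075 0.41404902]
0 [430.4 124.3  43.7 100.3 -59.4]
0 [ 525.7 -146.9   49.1   59.4    0. ]
0 [ 717.2 -175.8   35.    85.6  -35.3]
0.012 [431.3 121.8  42.4  97.4 -59.4]
0.012 [ 523.9 -141.5   47.6   57.7    0. ]
0.012 [ 709.9 -169.6   34.    83.1  -35.3]
```

View pics/w1.png

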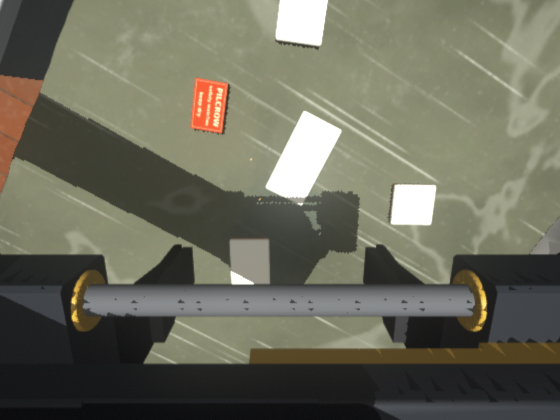

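The wrist picture shows the left tile cut off at the top (301,20), the middle at (304,156), the square at (413,204) and the matchbox at (210,106). The right tile, at (250,262), is partly hidden. Light streaks touch some blobs, so I'll raise the threshold and add an opening.

```bash
sed -i 's/lo=150/lo=205/; s/    cs,_=cv2/    m=cv2.morphologyEx(m,cv2.MORPH_OPEN,np.ones((3,3),np.uint8));cs,_=cv2/' h.py; sed -i 's/z=.012,lo=150/z=.012,lo=205/' h.py
cat > a.py <<'E'
from h import *
d=np.load('first.npz');w=np.load('w1.npz')['i']
V={n:(cam(n),d[n]) for n in('scene','side')};V['wrist']=(cam('wrist'),w)
Z={}
for n,(c,i) in V.items():
    Z[n]=rects(c,i,.012); print(n);[print(np.round(r,1)) for r in Z[n]]
def tri(n1,p,n2,q):
    o1=V[n1][0][2];o2=V[n2][0][2]
    d1=np.r_[np.array(p[:2])/1e3,.012]-o1; d2=np.r_[np.array(q[:2])/1e3,.012]-o2
    s=np.linalg.lstsq(np.c_[d1,-d2],o2-o1,rcond=None)[0]; return np.round(np.r_[o1+d1*s[0],o2+d2*s[1]]*1e3,1)
import itertools
for a,b in itertools.combinations(V,2):
    for p in Z[a]:
        for q in Z[b]:
            if np.hypot(p[0]-q[0],p[1]-q[1])<20: print(a,b,tri(a,p,b,q))
E
python3 a.py
```

```text
scene
[421.5 153.9  49.9  99.6  22.8]
[653.8  26.2  49.1  50.1   0. ]
[510.6   5.2  49.5 100.    4.1]
[ 531.2 -156.4   49.1   98.6   31.3]
side
[423.1 152.8  48.5  98.7  23. ]
[656.3  25.2  47.8  48.2   0. ]
[512.7   3.9  48.5  98.5   4.1]
[ 533.7 -157.6   48.4   97.5   31.3]
wrist
[436.  127.5  43.2  49.4   0. ]
[656.6  26.3  49.8  49.8   0. ]
[513.8   4.8  49.7  99.4   4. ]
scene side [422.4 157.8   7.8 422.6 158.    8.1]
scene side [657.   30.5   6.3 657.5  30.9   6.9]
scene side [512.5   9.1   6.7 512.8   9.4   6.9]
scene side [ 533.5 -153.5    6.   534.  -153.     6.5]
scene wrist [654.1  26.5  11.6 656.3  26.3  12.6]
scene wrist [510.8   5.6  11.5 513.9   4.8  11.9]
side wrist [656.5  26.1  11.2 656.9  26.2  11.4]
side wrist [512.7   4.6  11.3 513.9   4.7  11.5]
```

```bash
python3 inch.py '-.045 -.013 .02 -.02 1;-.09 -.026 .04 -.02 1;-.129 -.037 .06 -.02 1;-.129 -.037 .11 -.02 1;-.129 -.037 .16 -.02 1;-.129 -.037 .2 -.02 1;-.129 -.037 .23 -.02 1;-.129 -.037 .246 -.02 1;-.129 -.037 .246 -.02 1;-.129 -.037 .246 -.02 1;-.129 -.037 .246 -.02 1' 10
```

```text
time: 2.85
position: [0.5363, -0.1564, 0.0086]
tool_rot: [1.524, 2.743, 0.0]
ft_force: [-0.6, -0.4, 0.1]
grip_width: 1.0
grip_force: 0.0
```

```bash
python3 inch.py '0 0 .004 0 1;0 0 .004 0 .8;0 0 .004 0 .4;0 0 .004 0 .4;0 0 .004 0 .4;0 0 .004 0 .4;0 0 .004 0 .4;0 0 .004 0 .4' 10
python3 - <<'E'
from h import *
s=ctrl.get_state();M=R(s['tool_rot']);p=s['position']
y=np.degrees(np.arctan2(M[1,1],M[0,1]));print(p,y,s['grip_width'],s['grip_force'])
t=np.array([.5211,-.1165,p[2]]);print('d tool',M.T@(t-p),'turn',np.radians(y-4.05))
E
```

```text
time: 3.65
position: [0.5345, -0.1558, 0.0025]
tool_rot: [-1.525, -2.746, 0.001]
ft_force: [0.5, 1.0, 0.7]
grip_width: 0.573
grip_force: 10.0
[ 0.53452772 -0.15575044  0.00252652] 31.91018088147897 0.5727071852260583 9.98689591884613
d tool [ 4.04165796e-02  9.34886350e-03 -2.28758811e-06] turn 0.48625188658298407
```

```bash
python3 inch.py '.004 .001 0 .05 .4;.009 .002 0 .11 .4;.015 .0035 0 .18 .4;.021 .005 0 .25 .4;.027 .0065 0 .32 .4;.033 .008 0 .39 .4;.038 .009 0 .45 .4;.041 .0095 0 .486 .4;.041 .0095 0 .486 .4;.041 .0095 0 .486 .4;.041 .0095 0 .486 .4'
python3 - <<'E'
from h import *
s=ctrl.get_state();M=R(s['tool_rot']);p=s['position']
y=np.degrees(np.arctan2(M[1,1],M[0,1]));print(p,y,s['grip_width'],s['grip_force'],s['ft_force'])
E
```

```text
time: 4.75
position: [0.521, -0.1153, 0.0025]
tool_rot: [-2.14, -2.299, -0.0]
ft_force: [-1.0, 1.4, 0.7]
grip_width: 0.576
grip_force: 10.0
[ 0.52102314 -0.11528684  0.00253978] 4.11557829266449 0.5760760310456086 9.988503903150558 [-1.009912    1.43563619  0.7455202 ]
```

```bash
python3 inch.py '0 0 0 0 1;0 0 0 0 1;0 0 0 0 1;0 0 -.01 0 1;0 0 -.04 0 1;0 0 -.09 0 1;0 0 -.14 0 1;-.02 0 -.19 0 1;-.04 0 -.23 0 1;-.05 0 -.25 0 1;-.05 0 -.25 0 1;-.05 0 -.25 0 1;-.05 0 -.25 0 1'
cat > look.py <<'E'
from h import *
import sys
n=sys.argv[1]
c=cam('wrist');i=ctrl.get_image('wrist');cv2.imwrite(f'pics/{n}.png',i[:,:,::-1])
s=ctrl.get_state();M=R(s['tool_rot']);print('tcp',s['position'],np.degrees(np.arctan2(M[1,1],M[0,1])),s['time'])
for lo in (205,130): print(lo);[print(np.round(r,1)) for r in rects(c,i,.012,lo)]
for v in('scene','side'):
    print(v);[print(np.round(r,1)) for r in rects(cam(v),ctrl.get_image(v))]
E
python3 look.py w2
```

```text
time: 6.05
position: [0.5238, -0.1645, 0.2511]
tool_rot: [-2.138, -2.298, 0.001]
ft_force: [-0.9, 0.8, -0.2]
grip_width: 0.999
grip_force: 0.0
tcp [ 0.52383296 -0.16449878  0.25098126] 4.1507869594633275 6.1
205
[658.9  22.6  40.8  48.8   0. ]
[515.2 -12.1  48.9  65.1   0. ]
[ 521.9 -114.7   48.9   97.8    3.8]
[ 848.9 -184.9   31.6  109.7   16.6]
130
[658.9  22.4  42.1  50.4   0. ]
[510.4 -12.4  60.1  65.1   0. ]
[ 521.5 -115.3   51.2  101.     4.2]
[ 418.7 -115.7   33.3   67.7    0. ]
[ 848.3 -185.    32.8  112.5   16.6]
scene
[421.5 153.9  49.9  99.7  22.8]
[653.9  25.8  48.4  50.3   0. ]
[510.6   5.2  49.5 100.    4.1]
[ 518.5 -115.3   49.4   99.3    3.6]
side
[423.1 152.4  49.1 100.7  23.4]
[656.2  25.2  49.4  49.7   0. ]
[512.7   3.4  49.  100.7   4.1]
[ 520.6 -116.8   49.    99.6    3.8]
```

View pics/w2.png

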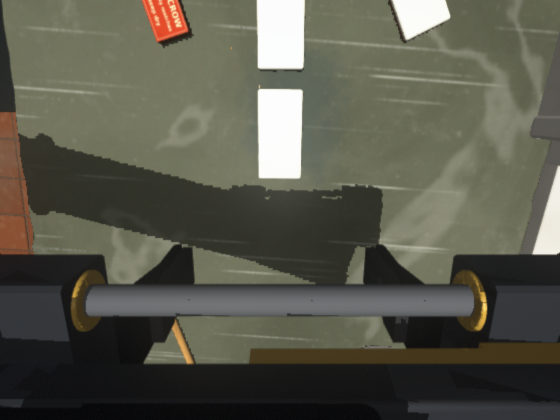

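The wrist picture shows the middle tile at (281,30) and the right tile at (280,133), in line with an even gap. Measured relative to the middle tile, the right tile is within 1 mm and 0.5° of its place. Now the left tile.

```bash
python3 inch.py '.045 -.011 0 -.05 1;.09 -.022 0 -.1 1;.135 -.033 0 -.15 1;.18 -.044 0 -.2 1;.225 -.055 .01 -.25 1;.27 -.066 .03 -.3 1;.305 -.075 .06 -.327 1;.3245 -.0777 .1 -.327 1;.3245 -.0777 .145 -.327 1;.3245 -.0777 .185 -.327 1;.3245 -.0777 .215 -.327 1;.3245 -.0777 .215 -.327 1;.3245 -.0777 .215 -.327 1' 10
python3 - <<'E'
from h import *
s=ctrl.get_state();M=R(s['tool_rot']);p=s['position']
y=np.degrees(np.arctan2(M[1,1],M[0,1]));print(p,y,s['joint_positions'])
print('d tool',M.T@(np.array([.4225,.1534,.003])-p))
E
```

```text
time: 7.5
position: [0.4237, 0.1529, 0.0376]
tool_rot: [-1.737, -2.616, 0.001]
ft_force: [0.2, -0.8, -0.1]
grip_width: 1.004
grip_force: 0.0
[0.42365624 0.15292522 0.03761661] 22.85070998720357 [ 0.35054112  0.14715718 -0.78702344  2.10671424  0.12810894  0.93568923
 -0.1086198 ]
d tool [ 0.00085293 -0.00084077  0.03461846]
```

```bash
python3 inch.py '.001 -.001 .015 0 1;.001 -.001 .028 0 1;.001 -.001 .034 0 1;.001 -.001 .034 0 1;.001 -.001 .034 0 1;.001 -.001 .034 0 .4;.001 -.001 .034 0 .4;.001 -.001 .034 0 .4;.001 -.001 .034 0 .4;.001 -.001 .034 0 .4;.001 -.001 .034 0 .4' 10
python3 - <<'E'
from h import *
s=ctrl.get_state();M=R(s['tool_rot']);p=s['position']
y=np.degrees(np.arctan2(M[1,1],M[0,1]));print(p,y,s['grip_width'],s['grip_force'],s['ft_force'])
u=lambda a:np.array([-np.sin(np.radians(a)),np.cos(np.radians(a))])
off=(np.array([.4225,.1534])-p[:2])@u(22.9)
t=np.array([.5125,.0047])+u(4.05)*(.12-off);print('off',off,t)
print('d tool',M.T@(np.r_[t,p[2]]-p),'turn',np.radians(y-4.05))
E
```

```text
time: 8.6
position: [0.423, 0.1531, 0.0036]
tool_rot: [1.738, 2.617, 0.0]
ft_force: [-0.0, 0.4, 0.8]
grip_width: 0.578
grip_force: 10.0
[0.42297404 0.15306729 0.00357716] 22.802536012818305 0.5775331073573231 9.999582767486572 [-0.03913433  0.42835208  0.8193515 ]
off 0.0004909504368477649 [0.50405944 0.12391061]
d tool [-5.83031269e-02  6.34483905e-02  2.54658825e-05] turn 0.32729349652248896
```

```bash
python3 inch.py '-.004 .004 0 .02 .4;-.01 .011 0 .06 .4;-.018 .02 0 .1 .4;-.027 .029 0 .15 .4;-.036 .039 0 .2 .4;-.045 .049 0 .25 .4;-.053 .057 0 .29 .4;-.057 .062 0 .32 .4;-.0583 .0634 0 .327 .4;-.0583 .0634 0 .327 .4;-.0583 .0634 0 .327 .4;-.0583 .0634 0 .327 .4'
python3 - <<'E'
from h import *
s=ctrl.get_state();M=R(s['tool_rot']);p=s['position']
y=np.degrees(np.arctan2(M[1,1],M[0,1]));print(p,y,s['grip_width'],s['grip_force'],s['ft_force'])
E
```

```text
time: 9.8
position: [0.5036, 0.1239, 0.0036]
tool_rot: [-2.141, -2.299, 0.0]
ft_force: [-3.0, 1.1, 5.2]
grip_width: 0.572
grip_force: 10.0
[0.50358729 0.12393582 0.00355173] 4.065321969138108 0.5724789410276464 9.993321597576141 [-3.03067197  1.13466143  5.18076156]
```

Now I'll release, rise and look from farther back (toward −y).

```bash
python3 inch.py '0 0 0 0 1;0 0 0 0 1;0 0 0 0 1;0 0 -.01 0 1;0 0 -.04 0 1;0 0 -.09 0 1;0 0 -.14 0 1;-.04 0 -.19 0 1;-.08 0 -.22 0 1;-.12 0 -.25 0 1;-.14 0 -.25 0 1;-.14 0 -.25 0 1;-.14 0 -.25 0 1;-.14 0 -.25 0 1'
python3 look.py w3
```

```text
time: 11.2
position: [0.5134, -0.0142, 0.2534]
tool_rot: [-2.138, -2.301, -0.0]
ft_force: [-0.7, 0.2, -0.5]
grip_width: 1.001
grip_force: 0.0
tcp [ 0.51338963 -0.01406373  0.25320013] 4.222233905962545 11.25
205
[504.5 123.4  49.2  95.5   4.3]
[656.9  26.5  49.5  50.2   0. ]
[513.6  12.1  49.2  85.2   4.2]
130
[770.8 165.4  40.5  50.4   0. ]
scene
[501.1 124.6  49.5 100.6   4.4]
[653.7  26.1  49.1  50.3   0. ]
[510.1  12.6  49.5  85.    4.1]
side
[502.9 123.2  48.6  99.6   4.1]
[655.9  25.4  48.7  49.2   0. ]
[512.2  10.7  48.5  85.1   4.2]
```

View pics/w3.png

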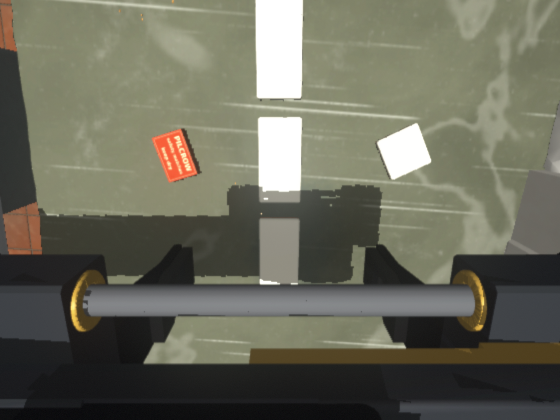

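The wrist picture shows the left tile at (279,48) and the middle at (280,155), in line with an even gap; the square (404,151) and matchbox (175,155) have not moved. The left tile is about 120 mm from the middle and 1 mm off the row's axis, with matching yaw, so I'm handing in.

```bash
python3 -c "
from bench import ctrl
print(ctrl.close_job())"
```

```text
the job is handed in; nothing more can be done
None
```

The left and right tiles are back in a straight row with the middle one, with gaps of about 20 mm, about 1 mm off the row line and within 0.5° of the middle tile by the cameras; the job was handed in at 11 s and no verdict came back.

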